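# Catch specimen blocks in the weighing pan

### The arm

A 6-joint arm with a two-finger parallel gripper is mounted at the origin on a cart in front of the work surface, level with it; the furniture and walls round the work are solid. World frame = base frame: x ahead of the robot, y to its left, z up, the work surface at z = 0. Lengths are in m, angles in rad, forces in N, time in s.
With the tool pointing down it reaches from about 0.25 to 0.775 m from the base axis. Payload 4 kg.
Tool frame: the origin (TCP) lies at the centre of the arm's flange, where the gripper is bolted on; the fingertips stand 173 mm ahead of it and the grasp point (between the pads) lies 155 mm ahead of it (manip.nose_length is the distance from the TCP to the fingertips, in m); z points along the fingers, y is the line along which they close (so a half turn about z gives the same grasp; the last joint's range is limited). The gripper opens to 85 mm and grips with 20 to 120 N. Pads are 22 mm wide; open, the fingers measure 114 mm over their backs; the gripper's body (76 mm by 85 mm) begins 54 mm behind the grasp point. The pads swing forward as they close: fully open they stand 13 mm farther back than shut.
Start: joints at [1.047, 0.087, 1.371, -0, 1.684, -0.103], TCP at [0.225, 0.502, 0.405] pointing down, gripper open.
Joint ranges: [-3.1, 3.1], [-0.76, 2.03], [0.27, 2.55], [-1.08, 4.22], [0.17, 2.65], [-2.57, 2.57]. Speed limits (rad/s): [2.79, 2.79, 3.14, 3.14, 3.14, 3.14].

### API

Orientations are given as [roll, pitch, yaw] about the fixed x, y, z axes, in that order (R = Rz(yaw) Ry(pitch) Rx(roll)).
In Python, from workcell import manip gives the robot as it stands.
- The arm moves only by the tool step_arm, never from a script. Its argument "increments" is a list of rows, each an object with "xyz": the shift along the tool's x, y, z in mm, a list of three; "yaw": the turn about the tool's z in rad. In form: [{"xyz": [tx, ty, tz], "yaw": yaw}, ...]. A call has exactly 8 rows; each row is the pose to reach, as a shift and turn from the pose commanded when the call began, along the tool's axes at that moment; what a row does not reach only later rows make up. A row lasts 1/12 s, in which the tool goes at most 41.7 mm and 7.16 degrees, less where a joint would pass 70% of its speed; a pose out of reach is approached as far as the arm can. A call with a gripper value outside its range is refused whole. "claw" is the finger opening in mm, from 0 to 85.4, set as the call begins (left out, the last holds). The fingers move at their own pace and stop on an object; "force" is the grip in N (left out, the last holds). Time passes only in rows, so rows that repeat a pose let the fingers close, or fill a call up. It gives the time, the measured TCP pose, the force, the opening and the grip force at its end, in the units of the state.
- manip.state(): the state, without advancing time (a new reading comes with each control period).
- manip.grab_frame(name): name is "scene" or "top" or "wrist"; returns the picture (420x560x3 uint8, blue, green, red); there is no depth.
- manip.get_calibration(name): a dict with "fx", "fy", "cx", "cy" (pixels), "rvec" (rotation vector, rad) and "tvec" (3), from world to camera coordinates, as OpenCV has them. Camera axes: x right, y down, z forward; pixel columns grow to the right and rows downward; lengths in m; the calibration is good to about 2 mm. A picture is of the moment at which its call begins: read the wrist's pose just before it. get_calibration takes no time and is no camera call; for the wrist camera it gives the pose at the moment of the call.
- manip.job_done(): hands the job in; it is judged then, once.
The state is a dict: "t": time; "q": joint angles; "dq": joint speeds; "tau": joint torques, N m; "eef_pos": TCP position; "orientation": TCP orientation; "force": force on the tool from outside, world axes, zero at the start; "torque": the same for the moment, N m; "finger_gap": finger opening in m; "finger_force": force on a finger pad.
Only numpy, scipy, OpenCV 4.12 (cv2) and the standard library are available. Lean on these libraries where they do the work, as an engineer would, in place of code of your own. Each camera call takes 0.05 s, during which the arm holds its last target. There are 200 camera calls.

### The job

Lift the empty pan out of its grey rest, set it down gently on the middle of the balance plate and let go so that it can be tared. Then take it by its black handle, hold it up under the dispenser's chute and press its front against the orange push plate, so that the gate opens and the pan catches all three specimen blocks. Set the pan with the blocks gently back on the middle of the balance plate, leaving the brown bottle, the clear petri dish and the lens case where they stand.

Things in the scene. Friction and masses are not known exactly. Their poses are not given: they have to be found in the camera images.
- pan_center (a point): Centre of the pan's open box, half-way up (25 mm above its underside). The pan: open-topped steel box 115 mm long (x) x 62 mm wide (y) x 50 mm high, walls 3 mm, about 140 g, straight black handle at its -x end. +x from the handle towards the pan's front, z up. It starts level in the grey rest.
- pan_handle (a point): Grip point of the pan: middle of the black handle's width and height, 107 mm to the -x side of the pan's centre and 36 mm above its underside; axes as the pan's. The handle is a bar 85 mm long (x) x 14 mm wide (y) x 16 mm high that starts at the box wall, 57 mm from the centre.
- rest: Grey rest, fixed; origin on the bench under the pan's centre, -x on the handle side. The pan stands on its 8 mm base. Cheeks 66 mm long and 66 mm high (14 mm above the handle) stand 4 mm beside the handle, so it cannot be gripped there; grip the pan across its 62 mm width and lift it straight up at least 65 mm. A 4 mm ridge lies in front of the pan.
- balance_plate (a point): Centre of the top face of the balance's steel weighing plate, 55 mm above the bench; plate 125 mm (x) x 120 mm (y), fixed. The white balance body below is 40 mm high, 130 mm wide, reaches 128 mm to -x (display side) and 68 mm to +x. z up.
- chute_lip (a point): Middle of the lower edge of the chute's floor, 190 mm above the bench, fixed. Axes level: +x into the dispenser, z up. The slick channel, 42 mm wide outside, slopes 30 degrees down to -x; with the gate open the blocks slide off within 1 s and land 10 to 70 mm to the -x side of the lip in a pan held 30 mm below it (rim). Gate posts, 52 mm wide, rise 65 mm on the lip.
- plate_face (a point): Centre of the front face (looks to -x, upright) of the orange push plate below the chute, 56 mm wide x 65 mm high, centre 137 mm above the bench, when not pressed 5 mm to the +x side of the lip. It slides level to +x. Axes as chute_lip.
- push_plate (a joint): How far the push plate is pressed in, m: 0 at rest to 0.035 at its stop. A spring returns it (about 1.3 N at first, 3 N at the stop). The orange gate at the lip rises by the same distance as the plate is pressed; the blocks (18 mm high) pass from about 0.021 on.
- block_0: Amber cast resin specimen block with a small round steel inset, 28 x 24 x 18 mm, 25 g; origin at its centre. At the start it lies in the tilted chute, lowest, against the gate.
- block_1: Green cast resin specimen block with a small round steel inset, 28 x 24 x 18 mm, 25 g; origin at its centre. At the start it lies in the tilted chute, in the middle.
- block_2: Blue cast resin specimen block with a small round steel inset, 28 x 24 x 18 mm, 25 g; origin at its centre. At the start it lies in the tilted chute, highest.
- stain_bottle: Bystander: brown dropper bottle with black rubber bulb, 37 mm across, 107 mm tall; origin at its underside's centre. Leave it where it is.
- petri_dish: Bystander: clear covered round dish, 60 mm across, 14 mm tall; origin at its underside's centre. Leave it where it is.
- lens_case: Bystander: white round case with black screw cap, 39 mm across, 55 mm tall; origin at its underside's centre. Leave it where it is.
- balance: The white balance as a whole; origin on the bench under the middle of its weighing plate, +x away from its display.
- pan: The pan as a whole; origin at the centre of the box's underside, axes as pan_center.
- dispenser: Dispenser stand with the chute, fixed; origin on the bench straight below the chute's lip, axes as chute_lip. Grey base plate 110 x 100 x 12 mm from 30 mm behind the lip, column from 95 mm behind it; under the chute only the push plate and its rods are nearer than 68 mm behind the lip.

How it is judged:
On the way, in this order (a step that is already met when the one before it is completed fails the run):
1. the empty pan stands level on the middle of the balance plate, let go (horizontal distance between pan_center and balance_plate below 0.035 m and z of pan_center in the frame of balance_plate between 0.02 and 0.03 m and angle between pan_center's own z axis and vertical below 0.09 rad and contact force between the fingers and pan below 0.1 N and linear speed of pan below 0.02 m/s), for 0.3 s.
2. the pan, held by its handle and up off the balance, has all three blocks in it (x of block_0 in the frame of pan_center between -0.0565 and 0.0565 m and y of block_0 in the frame of pan_center between -0.03 and 0.03 m and z of block_0 in the frame of pan_center between -0.025 and 0.025 m and x of block_1 in the frame of pan_center between -0.0565 and 0.0565 m and y of block_1 in the frame of pan_center between -0.03 and 0.03 m and z of block_1 in the frame of pan_center between -0.025 and 0.025 m and x of block_2 in the frame of pan_center between -0.0565 and 0.0565 m and y of block_2 in the frame of pan_center between -0.03 and 0.03 m and z of block_2 in the frame of pan_center between -0.025 and 0.025 m and height (world z) of pan_center above 0.105 m and contact force between the fingers and pan above 1 N and distance between the grasp point and pan_handle below 0.06 m), for 0.1 s.
At the end, for the whole second after the job is handed in: The pan stands level (within 0.09 rad) and at rest on the balance plate, its centre within 35 mm of the plate's centre, let go; all three blocks lie at rest inside the pan (centres below its rim); the push plate is back out (within 4 mm) (all of step 1 and x of block_0 in the frame of pan_center between -0.0565 and 0.0565 m and y of block_0 in the frame of pan_center between -0.03 and 0.03 m and z of block_0 in the frame of pan_center between -0.025 and 0.025 m and x of block_1 in the frame of pan_center between -0.0565 and 0.0565 m and y of block_1 in the frame of pan_center between -0.03 and 0.03 m and z of block_1 in the frame of pan_center between -0.025 and 0.025 m and x of block_2 in the frame of pan_center between -0.0565 and 0.0565 m and y of block_2 in the frame of pan_center between -0.03 and 0.03 m and z of block_2 in the frame of pan_center between -0.025 and 0.025 m and value of joint push_plate below 0.004 m and linear speed of each of block_0, block_1, block_2 below 0.02 m/s); the robot touches nothing.
It fails at once if the stain_bottle is pushed away by more than 25 mm (distance of stain_bottle from where it was at the start of the episode above 0.025 m).
It fails at once if the petri_dish is pushed away by more than 25 mm (distance of petri_dish from where it was at the start of the episode above 0.025 m).
It fails at once if the lens_case is pushed away by more than 25 mm (distance of lens_case from where it was at the start of the episode above 0.025 m).
It fails at once if the pan is slammed down on the balance or pressed on it with over 100 N (contact force between pan and balance above 100 N).
It fails at once if the pan is dropped: let go more than 15 mm above the balance plate (contact force between the fingers and pan below 0.05 N and z of pan_center in the frame of balance_plate above 0.04 m).
It also fails if it takes over 70 s, if anything falls off the work surface, if the arm or the gripper's body presses on something with over 40 N, if the wrist force passes 120 N, or if a joint passes its speed limit or range.

## Working session

There is one attempt and no reset: what is moved stays moved. The work goes in short steps, Python scripts to look and compute and a tool call to move; the robot and the scene stay as the last step left them, time stands still between calls to the robot, and variables do not carry over. Pictures are saved under pics/ and viewed, at most 10 in all, crops included, and the job is handed in when it is done.

Besides the shell and the picture viewer there is one more tool, called as name([rows], argument=value, ...), one row to a line, values as JSON. step_arm: Moves the arm, as the interface text tells. Its arguments: {"type":"object","properties":{"increments":{"type":"array","items":{"type":"object","properties":{"xyz":{"type":"array","items":{"type":"number"}},"yaw":{"type":"number"}}}},"claw":{"type":"number"},"force":{"type":"number"}},"required":["increments"]}

```bash
mkdir -p pics; python3 - <<'E'
from workcell import manip
import cv2,numpy as np
for n in("scene","top"):
    cv2.imwrite(f"pics/{n}0.png",manip.grab_frame(n)); c=manip.get_calibration(n)
    R=cv2.Rodrigues(np.array(c["rvec"]))[0]; print(n,c["fx"],c["cx"],c["cy"],-R.T@np.array(c["tvec"]),R[2])
s=manip.state(); print(s["t"],s["eef_pos"],s["orientation"],manip.nose_length)
E
```

```text
scene 500.18453376156106 279.0219052296434 215.68167977131225 [-0.05802922  1.04433484  0.68259076] [ 0.55641403 -0.66855658 -0.49339186]
top 386.1054216375069 282.0234827300489 208.48454873841456 [0.39920128 0.33637004 1.02615288] [ 0.1484799  -0.00426894 -0.98890621]
0.1 [0.22462837 0.50193252 0.4036    ] [-3.13952559e+00 -2.18524766e-04  2.72079019e+00] 0.1734
```

View pics/scene0.png

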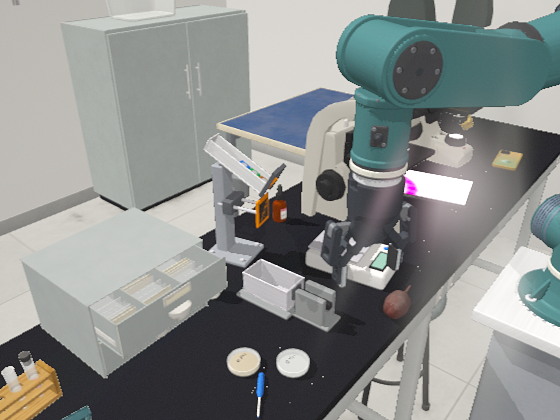

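View pics/top0.png

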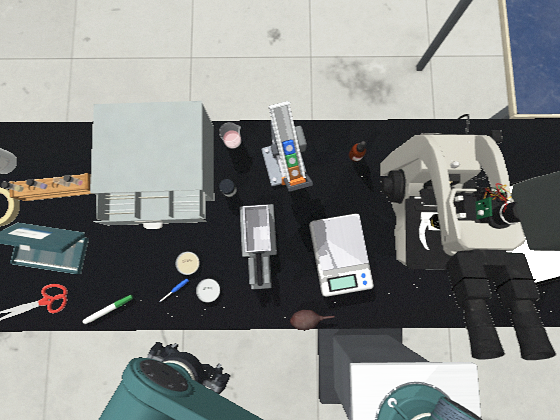

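Scene: rest with the pan at top-image (258,245), balance (341,255), dispenser (288,160), bottle (358,150), lens case (228,187), petri dish (207,290). The image's up is +x and its left is +y.

```bash
cat > h.py <<'E'
from workcell import manip
import cv2,numpy as np
def ray(c,u,v):
    R=cv2.Rodrigues(np.array(c["rvec"]))[0]
    d=R.T@np.array([(u-c["cx"])/c["fx"],(v-c["cy"])/c["fy"],1]); return -R.T@np.array(c["tvec"]),d/np.linalg.norm(d)
def plane(c,u,v,z):
    o,d=ray(c,u,v); return o+d*(z-o[2])/d[2]
def meet(c1,p1,c2,p2):
    (a,d),(b,e)=ray(c1,*p1),ray(c2,*p2)
    s=np.linalg.lstsq(np.c_[d,-e],b-a,rcond=None)[0]; P,Q=a+s[0]*d,b+s[1]*e
    return (P+Q)/2,np.linalg.norm(P-Q)
def proj(c,P): return cv2.projectPoints(np.array(P,float).reshape(-1,3),np.array(c["rvec"]),np.array(c["tvec"]),np.array([[c["fx"],0,c["cx"]],[0,c["fy"],c["cy"]],[0,0,1.]]),None)[0][:,0]
E
python3 - <<'E'
import cv2,numpy as np
a=cv2.imread("pics/top0.png")[95:305,215:385]; b=cv2.imread("pics/scene0.png")[125:335,195:415]
A=cv2.resize(a,None,fx=2.8,fy=2.8,interpolation=cv2.INTER_CUBIC); cv2.imwrite("pics/topc.png",A)
B=cv2.resize(b,None,fx=2.8,fy=2.8,interpolation=cv2.INTER_CUBIC); cv2.imwrite("pics/scc.png",B)
E
```

```text
(no output)
```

View pics/topc.png

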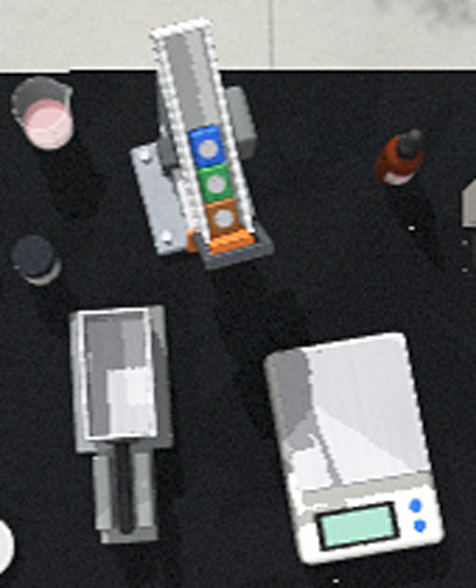

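View pics/scc.png

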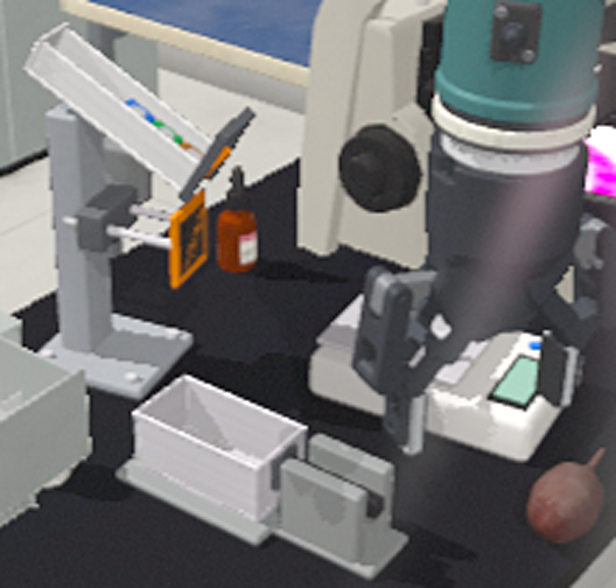

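Top crop: pan rim corners about (76,312),(158,308),(157,438),(87,438); plate corners about (267,357),(405,335),(428,472),(302,492); block insets (208,149),(216,184),(224,217). Scene crop: push plate corners (172,215),(207,192),(205,260),(175,288).

```bash
cat > m.py <<'E'
from h import *
t=manip.get_calibration("top"); s=manip.get_calibration("scene")
T=lambda u,v,z: plane(t,215+(u+.5)/2.8-.5,95+(v+.5)/2.8-.5,z)
S=lambda u,v,z: plane(s,195+(u+.5)/2.8-.5,125+(v+.5)/2.8-.5,z)
def show(n,P):
    P=np.array(P)[:,:2]; print(n,np.round(P,4).tolist(),"mean",P.mean(0).round(4)); return P
yaw=lambda d: round(float(np.arctan2(d[1],d[0])),3)
p=show("pan rim top",[T(74,311,.058),T(162,306,.058),T(158,440,.058),T(85,440,.058)]); print(yaw(p[0]-p[3]),yaw(p[1]-p[2]))
p=show("pan rim scene",[S(133,412,.058),S(187,378,.058),S(306,432,.058),S(253,468,.058)]); print(yaw(p[0]-p[3]),yaw(p[1]-p[2]))
show("handle top",[T(125,450,.052),T(125,532,.052)])
p=show("rest base",[T(70,310,.008),T(165,305,.008),T(172,448,.008),T(77,451,.008)]); print(yaw(p[0]-p[3]))
p=show("plate",[T(267,357,.055),T(405,335,.055),T(428,472,.055),T(302,492,.055)]); print(yaw(p[0]-p[3]),yaw(p[1]-p[2]),yaw(p[0]-p[1]))
p=show("body end",[T(302,562,.04),T(442,540,.04)]); print(yaw(p[0]-p[1]))
p=show("insets",[T(224,217,.2135),T(216,184,.2275),T(208,149,.2415)]); print(yaw(p[2]-p[0]))
p=show("push",[S(172,215,.1695),S(207,192,.1695),S(205,260,.1045),S(175,288,.1045),S(190,240,.137)]); print(yaw(p[0]-p[1]),yaw(p[3]-p[2]))
p=show("disp base",[T(132,150,.012),T(160,255,.012)]); print(yaw(p[0]-p[1]))
show("bottle",[T(415,135,.1)]);show("lens",[T(34,252,.055)])
E
python3 m.py
```

```text
pan rim top [[0.5523, 0.436], [0.5563, 0.3562], [0.4355, 0.3603], [0.436, 0.4252]] mean [0.495  0.3944]
0.092 -0.034
pan rim scene [[0.5523, 0.4326], [0.5509, 0.3728], [0.4369, 0.3689], [0.4401, 0.4269]] mean [0.495  0.4003]
0.05 0.034
handle top [[0.4271, 0.39], [0.355, 0.3899]] mean [0.391  0.3899]
rest base [[0.5612, 0.4449], [0.5654, 0.3544], [0.4298, 0.3484], [0.4277, 0.4372]] mean [0.4961 0.3962]
0.057
plate [[0.5095, 0.2616], [0.5286, 0.136], [0.4055, 0.1201], [0.3888, 0.2327]] mean [0.4581 0.1876]
0.234 0.128 1.722
body end [[0.3269, 0.2326], [0.3452, 0.1067]] mean [0.336  0.1696]
1.715
insets [[0.6003, 0.3049], [0.6226, 0.3112], [0.6459, 0.3174]] mean [0.6229 0.3112]
0.267
push [[0.5995, 0.3327], [0.6043, 0.2853], [0.6082, 0.2843], [0.597, 0.334], [0.6012, 0.3103]] mean [0.6021 0.3093]
1.673 1.792
disp base [[0.7175, 0.3856], [0.6133, 0.3589]] mean [0.6654 0.3722]
0.252
bottle [[0.702, 0.1297]] mean [0.702  0.1297]
lens [[0.6078, 0.4733]] mean [0.6078 0.4733]
```

```bash
cat > go.py <<'E'
import sys
from h import *
from scipy.spatial.transform import Rotation as Ro
# go.py x y z panyaw : target TCP; prints shift in the tool frame (mm) and yaw (nearest half turn)
x,y,z,psi=map(float,sys.argv[1:5]); s=manip.state()
R=Ro.from_euler("xyz",s["orientation"]); d=R.inv().apply(np.array([x,y,z])-s["eef_pos"])*1000
w=(psi-s["orientation"][2]+np.pi/2)%np.pi-np.pi/2
print("xyz",d.round(1),"tool yaw",round(-w,3),"q",np.round(s["q"],2),"t",round(s["t"],2))
E
python3 go.py 0.495 0.398 0.33 0.05
```

```text
xyz [-289.3   15.7   73.5] tool yaw -0.471 q [ 1.05  0.09  1.37  0.    1.68 -0.1 ] t 0.1
```

step_arm([
  {"xyz": [-30,2,0],"yaw": -0.06},
  {"xyz": [-70,4,10],"yaw": -0.12},
  {"xyz": [-110,6,20],"yaw": -0.18},
  {"xyz": [-150,8,30],"yaw": -0.24},
  {"xyz": [-190,10,40],"yaw": -0.3},
  {"xyz": [-230,12,50],"yaw": -0.36},
  {"xyz": [-265,14,60],"yaw": -0.42},
  {"xyz": [-289,16,70],"yaw": -0.47},
], claw=85, force=40)

```text
t: 0.77
eef_pos: [0.4978, 0.3966, 0.3332]
orientation: [-3.14, -0.0, -3.092]
force: [-0.0, -0.2, 1.2]
finger_gap: 0.0851
finger_force: 0.0
```

```bash
python3 - <<'E'
from h import *
c=manip.get_calibration("wrist"); f=manip.grab_frame("wrist"); cv2.imwrite("pics/w1.png",f)
import json; json.dump({k:np.array(v).tolist() for k,v in c.items()},open("w1.json","w"))
s=manip.state(); print(s["eef_pos"],s["orientation"]); print(ray(c,280,210))
E
```

```text
[0.50039906 0.39490736 0.33000932] [-3.13650106e+00 -1.07616207e-03 -3.09413495e+00]
(array([0.42135887, 0.39073778, 0.30206445]), array([ 0.31573148,  0.02803738, -0.94843426]))
```

View pics/w1.png

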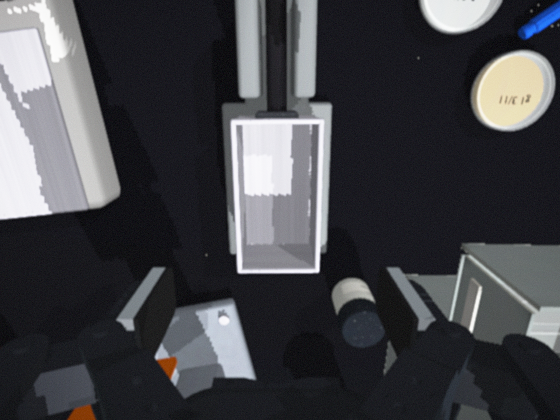

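The pan rim in the wrist picture: handle side (231,119)–(331,119), front (238,272)–(320,272); the rest cheeks are above it and the lens case is at (357,310).

```bash
python3 - <<'E'
from h import *
import json
c={k:np.array(v) for k,v in json.load(open("w1.json")).items()}
P=np.array([plane(c,u,v,.058) for u,v in((231,119),(331,119),(320,272),(238,272))])
print(P.round(4),P.mean(0)); a=(P[2]+P[3])/2-(P[0]+P[1])/2; print(np.arctan2(a[1],a[0]),np.linalg.norm(a))
B=np.array([plane(c,u,v,.008) for u,v in((223,103),(332,103))]);print(B)
E
python3 go.py 0.495 0.397 0.20 0.05
```

```text
[[0.4392 0.3612 0.058 ]
 [0.4358 0.429  0.058 ]
 [0.5519 0.4318 0.058 ]
 [0.5551 0.368  0.058 ]] [0.49549764 0.39751798 0.058     ]
0.0410519538435093 0.11602378222443281
[[0.4306141  0.34858861 0.008     ]
 [0.42624173 0.43647322 0.008     ]]
xyz [  5.2   3.  130. ] tool yaw -0.003 q [ 0.58  0.31  1.26 -0.    1.58 -1.04] t 0.82
```

step_arm([
  {"xyz": [5,3,20],"yaw": 0},
  {"xyz": [5,3,45],"yaw": 0},
  {"xyz": [5,3,70],"yaw": 0},
  {"xyz": [5,3,95],"yaw": 0},
  {"xyz": [5,3,115],"yaw": 0},
  {"xyz": [5,3,127],"yaw": 0},
  {"xyz": [5,3,132],"yaw": 0},
  {"xyz": [5,3,132],"yaw": 0},
])

```text
t: 1.48
eef_pos: [0.4894, 0.4012, 0.2011]
orientation: [-3.14, -0.003, -3.092]
force: [0.1, -0.1, 0.2]
finger_gap: 0.0852
finger_force: 0.0
```

step_arm([
  {"xyz": [0,0,0]},
  {"xyz": [0,0,0]},
  {"xyz": [0,0,0]},
  {"xyz": [0,0,0]},
  {"xyz": [0,0,0]},
  {"xyz": [0,0,0]},
  {"xyz": [0,0,0]},
  {"xyz": [0,0,0]},
], claw=50, force=40)

```text
schema error: expected keys xyz, yaw
```

```bash
python3 go.py 0.4955 0.3975 0.198 0.045
```

```text
xyz [-6.  -4.   3.1] tool yaw 0.004 q [ 0.6   0.39  1.42  0.    1.34 -1.02] t 1.48
```

step_arm([
  {"xyz": [-3,-2,2],"yaw": 0},
  {"xyz": [-6,-4,3],"yaw": 0},
  {"xyz": [-6,-4,3],"yaw": 0},
  {"xyz": [-6,-4,3],"yaw": 0},
  {"xyz": [-6,-4,3],"yaw": 0},
  {"xyz": [-6,-4,3],"yaw": 0},
  {"xyz": [-6,-4,3],"yaw": 0},
  {"xyz": [-6,-4,3],"yaw": 0},
])

```text
t: 2.15
eef_pos: [0.496, 0.3977, 0.1999]
orientation: [3.141, 0.0, -3.092]
force: [0.0, 0.6, -1.4]
finger_gap: 0.0851
finger_force: 0.0
```

step_arm([
  {"xyz": [0,0,0],"yaw": 0},
  {"xyz": [0,0,0],"yaw": 0},
  {"xyz": [0,0,0],"yaw": 0},
  {"xyz": [0,0,0],"yaw": 0},
  {"xyz": [0,0,0],"yaw": 0},
  {"xyz": [0,0,0],"yaw": 0},
  {"xyz": [0,0,0],"yaw": 0},
  {"xyz": [0,0,0],"yaw": 0},
], claw=50, force=40)

```text
t: 2.82
eef_pos: [0.4962, 0.3977, 0.2]
orientation: [3.141, 0.0, -3.092]
force: [-0.1, 0.3, 1.2]
finger_gap: 0.0613
finger_force: 45.8
```

step_arm([
  {"xyz": [0,0,-5],"yaw": 0},
  {"xyz": [0,0,-15],"yaw": 0},
  {"xyz": [0,0,-28],"yaw": 0},
  {"xyz": [0,0,-44],"yaw": 0},
  {"xyz": [0,0,-60],"yaw": 0},
  {"xyz": [0,0,-76],"yaw": 0},
  {"xyz": [0,0,-90],"yaw": 0},
  {"xyz": [0,0,-100],"yaw": 0},
])

```text
t: 3.48
eef_pos: [0.4962, 0.3978, 0.3032]
orientation: [3.14, 0.003, -3.092]
force: [0.6, 0.1, -1.1]
finger_gap: 0.0611
finger_force: 45.6
```

```bash
python3 - <<'E'
from h import *
s=manip.state();print(s["eef_pos"],s["finger_gap"],s["finger_force"],s["force"])
f=manip.grab_frame("scene"); g=manip.grab_frame("top")
cv2.imwrite("pics/lift.png",np.hstack([cv2.resize(f[130:370,180:440],None,fx=1.5,fy=1.5),cv2.resize(g[90:330,210:400],None,fx=1.5,fy=1.5)]))
E
python3 go.py 0.460 0.188 0.300 0.147
```

```text
[0.49624884 0.39776578 0.30315256] 0.06113018955265313 45.58469474315643 [ 0.64104608  0.05480779 -1.13904268]
xyz [  46.8 -207.9    2.6] tool yaw -0.098 q [ 0.59  0.31  1.31  0.    1.52 -1.03] t 3.58
```

View pics/lift.png

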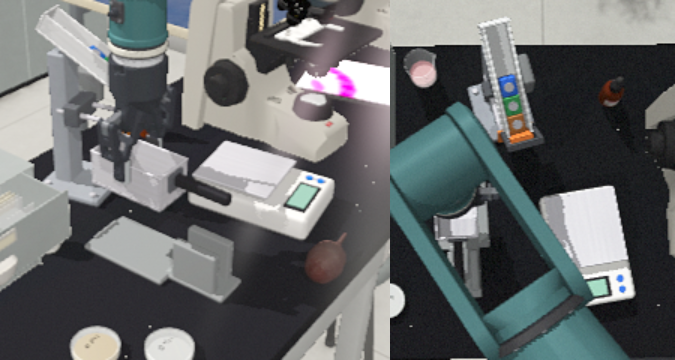

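The pan hangs level in the fingers, clear of the rest, and the way to the balance is free.

step_arm([
  {"xyz": [3,-12,0],"yaw": -0.01},
  {"xyz": [8,-35,0],"yaw": -0.02},
  {"xyz": [15,-67,1],"yaw": -0.03},
  {"xyz": [23,-102,2],"yaw": -0.05},
  {"xyz": [31,-137,2],"yaw": -0.07},
  {"xyz": [39,-172,3],"yaw": -0.08},
  {"xyz": [44,-196,3],"yaw": -0.09},
  {"xyz": [47,-208,3],"yaw": -0.1},
])

```text
t: 4.25
eef_pos: [0.4584, 0.1848, 0.2957]
orientation: [-3.14, -0.002, -2.994]
force: [0.7, -0.2, -1.2]
finger_gap: 0.0612
finger_force: 45.5
```

step_arm([
  {"xyz": [0,0,0],"yaw": 0},
  {"xyz": [0,0,5],"yaw": 0},
  {"xyz": [0,0,12],"yaw": 0},
  {"xyz": [0,0,20],"yaw": 0},
  {"xyz": [0,0,28],"yaw": 0},
  {"xyz": [0,0,35],"yaw": 0},
  {"xyz": [0,0,40],"yaw": 0},
  {"xyz": [0,0,42],"yaw": 0},
])

```text
t: 4.92
eef_pos: [0.4589, 0.1878, 0.253]
orientation: [-3.141, -0.003, -2.992]
force: [-0.3, -1.0, -1.0]
finger_gap: 0.0612
finger_force: 45.6
```

```bash
python3 go.py 0.460 0.188 0.247 0.147; python3 - <<'E'
from h import *
s=manip.state();print(s["eef_pos"],s["finger_force"],s["force"])
f=manip.grab_frame("scene"); g=manip.grab_frame("top")
cv2.imwrite("pics/bal.png",np.hstack([cv2.resize(f[150:330,240:440],None,fx=2,fy=2),cv2.resize(g[150:330,260:440],None,fx=2,fy=2)]))
E
```

```text
xyz [-1.1  0.   6. ] tool yaw 0.003 q [ 0.27  0.05  1.72  0.    1.38 -1.45] t 4.92
[0.45893776 0.18781726 0.25295702] 45.55777609348297 [-0.31260886 -1.00200617 -0.99834142]
```

View pics/bal.png

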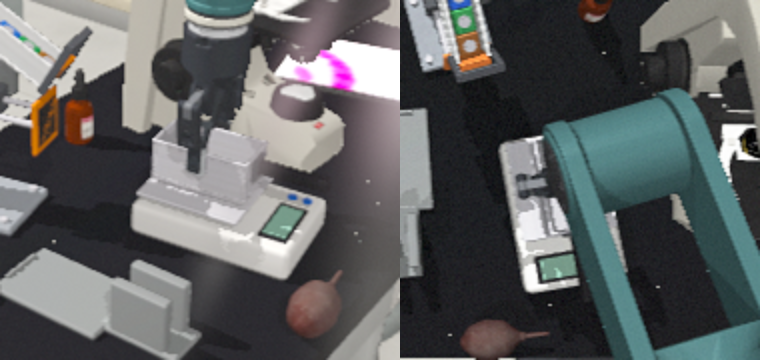

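The pan hangs a few mm above the middle of the plate. I'll lower it slowly.

step_arm([
  {"xyz": [-1,0,1],"yaw": 0},
  {"xyz": [-1,0,2],"yaw": 0},
  {"xyz": [-1,0,3],"yaw": 0},
  {"xyz": [-1,0,4],"yaw": 0},
  {"xyz": [-1,0,5],"yaw": 0},
  {"xyz": [-1,0,6],"yaw": 0},
  {"xyz": [-1,0,6],"yaw": 0},
  {"xyz": [-1,0,6],"yaw": 0},
])

```text
t: 5.68
eef_pos: [0.4603, 0.1877, 0.2486]
orientation: [3.142, -0.0, -2.992]
force: [-0.0, -0.6, -1.0]
finger_gap: 0.0612
finger_force: 45.6
```

step_arm([
  {"xyz": [0,0,0.5],"yaw": 0},
  {"xyz": [0,0,1],"yaw": 0},
  {"xyz": [0,0,1.5],"yaw": 0},
  {"xyz": [0,0,2],"yaw": 0},
  {"xyz": [0,0,2.5],"yaw": 0},
  {"xyz": [0,0,2.5],"yaw": 0},
  {"xyz": [0,0,2.5],"yaw": 0},
  {"xyz": [0,0,2.5],"yaw": 0},
])

```text
t: 6.35
eef_pos: [0.4603, 0.1877, 0.2469]
orientation: [3.142, 0.0, -2.992]
force: [-3.6, -1.7, 4.2]
finger_gap: 0.0614
finger_force: 46.2
```

step_arm([
  {"xyz": [0,0,0],"yaw": 0},
  {"xyz": [0,0,0],"yaw": 0},
  {"xyz": [0,0,0],"yaw": 0},
  {"xyz": [0,0,0],"yaw": 0},
  {"xyz": [0,0,0],"yaw": 0},
  {"xyz": [0,0,0],"yaw": 0},
  {"xyz": [0,0,0],"yaw": 0},
  {"xyz": [0,0,0],"yaw": 0},
], claw=85)

```text
t: 7.02
eef_pos: [0.4604, 0.1877, 0.2462]
orientation: [3.142, 0.0, -2.992]
force: [0.0, -0.0, 0.3]
finger_gap: 0.0852
finger_force: 0.0
```

step_arm([
  {"xyz": [0,0,-5],"yaw": 0},
  {"xyz": [0,0,-20],"yaw": 0},
  {"xyz": [0,0,-45],"yaw": 0},
  {"xyz": [0,0,-70],"yaw": 0},
  {"xyz": [30,0,-90],"yaw": 0},
  {"xyz": [60,0,-100],"yaw": 0},
  {"xyz": [85,0,-100],"yaw": 0},
  {"xyz": [92,0,-100],"yaw": 0},
])

```text
t: 7.68
eef_pos: [0.3671, 0.1738, 0.3478]
orientation: [3.141, 0.002, -2.992]
force: [0.2, 0.2, -0.1]
finger_gap: 0.0849
finger_force: 0.0
```

```bash
python3 - <<'E'
from h import *
c=manip.get_calibration("wrist"); f=manip.grab_frame("wrist"); cv2.imwrite("pics/w2.png",f)
import json; json.dump({k:np.array(v).tolist() for k,v in c.items()},open("w2.json","w"))
s=manip.state(); print(s["eef_pos"],s["orientation"],s["finger_force"],s["t"])
E
```

```text
[0.36722367 0.17382792 0.34717461] [ 3.14112693e+00  1.41003978e-03 -2.99152780e+00] 0.0 7.7333
```

View pics/w2.png

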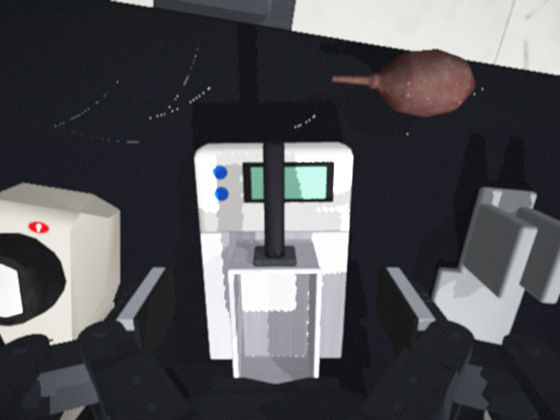

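The pan stands on the plate; handle (274,143)–(274,248), rim back edge (230,270)–(322,270), plate back edge (202,233)–(350,233), front corners (210,358),(342,358).

```bash
python3 - <<'E'
from h import *
import json
c={k:np.array(v) for k,v in json.load(open("w2.json")).items()}
f=lambda z,*a: np.array([plane(c,u,v,z) for u,v in a])
h=f(.099,(273.5,143),(273.5,248)); d=h[1]-h[0]; print("handle",h.round(4),np.arctan2(d[1],d[0]))
r=f(.105,(230,270),(322,270),(319,376),(235,376)); print("rim",r.round(4),r.mean(0)); d=r[2]+r[3]-r[0]-r[1]; print(np.arctan2(d[1],d[0]))
p=f(.055,(202,233),(350,233),(342,358),(210,358)); print("plate",p.round(4)); d=p[0]+p[1]; print(np.arctan2(*(p[0]-p[1])[[1,0]]), p[:2].mean(0)+.0625*np.array([np.cos(.147),np.sin(.147),0]))
E
```

```text
handle [[0.3208 0.1638 0.099 ]
 [0.3909 0.1743 0.099 ]] 0.14864475079514428
rim [[0.4085 0.1474 0.105 ]
 [0.3993 0.2087 0.105 ]
 [0.4869 0.2233 0.105 ]
 [0.4963 0.1609 0.105 ]] [0.44775931 0.18506827 0.105     ]
0.15926232866560552
plate [[0.4065 0.1183 0.055 ]
 [0.3887 0.2361 0.055 ]
 [0.51   0.2551 0.055 ]
 [0.5279 0.1362 0.055 ]]
-1.4210545703122819 [0.45944573 0.18638501 0.055     ]
```

```bash
python3 go.py 0.372 0.1728 0.246 0.149
```

```text
xyz [ -4.4  -1.8 101.2] tool yaw 0.001 q [ 0.3  -0.22  1.78  0.    1.59 -1.42] t 7.73
```

step_arm([
  {"xyz": [-4,-2,0],"yaw": 0},
  {"xyz": [-4,-2,15],"yaw": 0},
  {"xyz": [-4,-2,35],"yaw": 0},
  {"xyz": [-4,-2,58],"yaw": 0},
  {"xyz": [-4,-2,78],"yaw": 0},
  {"xyz": [-4,-2,92],"yaw": 0},
  {"xyz": [-4,-2,100],"yaw": 0},
  {"xyz": [-4,-2,101],"yaw": 0},
], claw=50)

```text
t: 8.4
eef_pos: [0.3739, 0.1724, 0.2429]
orientation: [-3.141, -0.005, -2.993]
force: [-0.8, 0.7, 0.8]
finger_gap: 0.0498
finger_force: 0.0
```

step_arm([
  {"xyz": [0,0,0],"yaw": 0},
  {"xyz": [0,0,0],"yaw": 0},
  {"xyz": [0,0,0],"yaw": 0},
  {"xyz": [0,0,0],"yaw": 0},
  {"xyz": [0,0,0],"yaw": 0},
  {"xyz": [0,0,0],"yaw": 0},
  {"xyz": [0,0,0],"yaw": 0},
  {"xyz": [0,0,0],"yaw": 0},
], claw=5, force=90)

```text
t: 9.07
eef_pos: [0.3742, 0.1728, 0.2465]
orientation: [3.141, 0.003, -2.992]
force: [0.4, 1.2, 6.5]
finger_gap: 0.0125
finger_force: 88.3
```

step_arm([
  {"xyz": [0,0,-2],"yaw": 0},
  {"xyz": [0,0,-6],"yaw": 0},
  {"xyz": [0,0,-13],"yaw": 0},
  {"xyz": [0,0,-22],"yaw": 0},
  {"xyz": [0,0,-33],"yaw": 0},
  {"xyz": [0,0,-44],"yaw": 0},
  {"xyz": [0,0,-52],"yaw": 0},
  {"xyz": [0,0,-55],"yaw": 0},
])

```text
t: 9.73
eef_pos: [0.3741, 0.1728, 0.3026]
orientation: [3.141, 0.004, -2.992]
force: [-0.6, 0.3, -1.6]
finger_gap: 0.0125
finger_force: 87.6
```

```bash
python3 go.py 0.423 0.260 0.3015 0.257; python3 -c "
from workcell import manip; s=manip.state(); print(s['eef_pos'],s['orientation'],s['torque'])"
```

```text
xyz [-61.3  78.9   1.4] tool yaw -0.108 q [ 0.29 -0.19  1.84  0.    1.49 -1.43] t 9.73
[0.37410066 0.17280988 0.30263789] [ 3.14097098  0.00385488 -2.99235789] [-0.01408381  0.09905538 -0.01202517]
```

step_arm([
  {"xyz": [-3,4,0],"yaw": -0.01},
  {"xyz": [-10,13,0],"yaw": -0.02},
  {"xyz": [-20,26,0],"yaw": -0.04},
  {"xyz": [-31,40,1],"yaw": -0.06},
  {"xyz": [-42,54,1],"yaw": -0.075},
  {"xyz": [-52,67,1],"yaw": -0.09},
  {"xyz": [-59,76,1],"yaw": -0.1},
  {"xyz": [-61,79,1],"yaw": -0.108},
])

```text
t: 10.4
eef_pos: [0.4228, 0.2615, 0.2983]
orientation: [3.141, -0.001, -2.882]
force: [0.5, 0.4, 0.0]
finger_gap: 0.0128
finger_force: 87.7
```

```bash
python3 - <<'E'
from h import *
import json
cs={}
for n in("wrist","scene","top"):
    c=manip.get_calibration(n); f=manip.grab_frame(n); cv2.imwrite(f"pics/d_{n}.png",f); cs[n]={k:np.array(v).tolist() for k,v in c.items()}
json.dump(cs,open("d.json","w"))
s=manip.state(); print(s["eef_pos"],s["orientation"],s["t"])
w=cv2.imread("pics/d_wrist.png");f=cv2.imread("pics/d_scene.png")
cv2.imwrite("pics/d.png",np.hstack([cv2.resize(w[150:420,130:430],None,fx=1.3,fy=1.3),cv2.resize(f[125:242,200:347],None,fx=3,fy=3)]))
E
```

```text
[0.42203455 0.25995262 0.29861879] [-3.14103962e+00 -1.59871982e-03 -2.88392433e+00] 10.55
```

View pics/d.png

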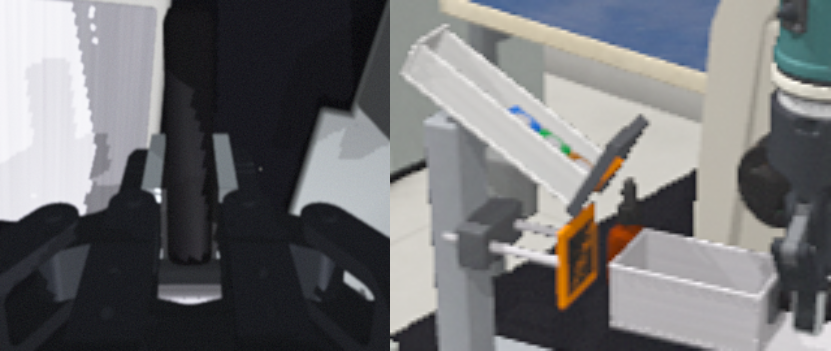

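The pan hangs level just short of the orange plate (scene crop: plate corners (560,232),(596,205),(596,280),(563,308); pan rim corners (610,262),(640,230),(778,258)). I'll check bias by projecting the known pan corners.

```bash
python3 - <<'E'
from h import *
import json
C={n:{k:np.array(v) for k,v in c.items()} for n,c in json.load(open("d.json")).items()}; s=C["scene"]
psi=-2.8839+np.pi; x=np.array([np.cos(psi),np.sin(psi)]); y=np.array([-x[1],x[0]]); ctr=np.array([.4220,.2600])+.0876*x
P=[[*(ctr+a*.0575*x+b*.031*y),.157] for a,b in((1,1),(1,-1),(-1,1))]
print("pred",proj(s,P).round(1).tolist())
px=lambda u,v:(200+(u-390+.5)/3-.5,125+(v+.5)/3-.5)
print("meas",[np.round(px(*p),1).tolist() for p in((610,262),(643,229),(770,292))])
f=lambda u,v,z: plane(s,*px(u,v),z)
for p,q in zip(((610,262),(643,229),(770,292)),P): print("pan bias",(f(*p,.157)-q).round(4))
q=np.array([f(558,232,.1695),f(596,204,.1695),f(596,281,.1045),f(561,309,.1045)]); print(q.round(4),q.mean(0))
L=np.array([.598,.3065]); print("ctr from pt along/lat",(ctr-L)@x,(ctr-L)@y,psi, ctr)
w=cv2.imread("pics/d_top.png"); hsv=cv2.cvtColor(w,cv2.COLOR_BGR2HSV); m=cv2.inRange(hsv,(3,150,100),(18,255,255)); m[:, :260]=0;m[:,330:]=0
n,l,st,ce=cv2.connectedComponentsWithStats(m); print([(st[i].tolist(),ce[i].round(1).tolist()) for i in range(1,n) if st[i][4]>15])
cv2.imwrite("pics/d2.png",np.hstack([cv2.resize(w[120:240,250:350],None,fx=4,fy=4,interpolation=cv2.INTER_CUBIC)]))
E
```

```text
pred [[273.5, 211.9], [285.4, 199.8], [323.6, 223.3]]
meas [[273.0, 212.0], [284.0, 201.0], [326.3, 222.0]]
pan bias [0.0006 0.0011 0.    ]
pan bias [-0.0013  0.0066  0.    ]
pan bias [-0.0013 -0.0081  0.    ]
[[0.5985 0.3352 0.1695]
 [0.6067 0.2835 0.1695]
 [0.605  0.2865 0.1045]
 [0.5975 0.3351 0.1045]] [0.60194031 0.31007976 0.137     ]
ctr from pt along/lat -0.09443911031022509 -0.0001109840606646502 0.257692653589793 [0.5067075  0.28232487]
[([288, 166, 18, 20, 161], [295.7, 177.0]), ([282, 177, 3, 8, 18], [282.8, 180.9])]
```

View pics/d2.png

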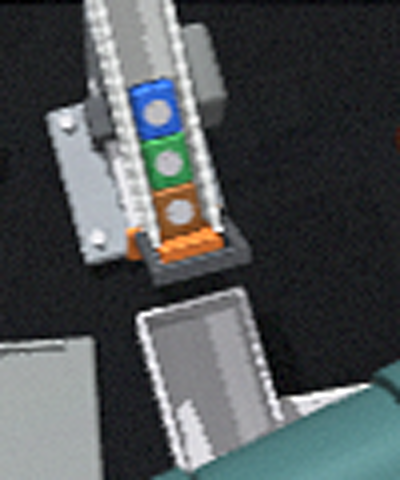

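Top crop: pan front rim (138,318)–(243,292), insets (154,111),(169,162),(180,211), gate frame lower edge (155,282)–(250,262).

```bash
python3 - <<'E'
from h import *
import json
t={k:np.array(v) for k,v in json.load(open("d.json"))["top"].items()}
T=lambda u,v,z: plane(t,250+(u+.5)/4-.5,120+(v+.5)/4-.5,z)[:2]
psi=.2577; x=np.array([np.cos(psi),np.sin(psi)]); y=np.array([-x[1],x[0]]); ctr=np.array([.5067,.2823])
for n,p in dict(rimL=(138,318,.157),rimR=(243,292,.157),b0=(180,211,.2135),b1=(169,162,.2275),b2=(154,111,.2415),fL=(155,282,.246),fR=(250,262,.246)).items():
    d=T(*p)-ctr; print(n,"along",round(d@x,4),"lat",round(d@y,4))
E
python3 go.py 0.422 0.260 0.302 0.257
```

```text
rimL along 0.0547 lat 0.0325
rimR along 0.0535 lat -0.0295
b0 along 0.0959 lat -0.0017
b1 along 0.12 lat -0.0018
b2 along 0.1451 lat -0.0001
fL along 0.0557 lat 0.0239
fR along 0.053 lat -0.0261
xyz [ 0.   0.1 -3.4] tool yaw 0.001 q [ 0.44  0.01  1.66 -0.    1.47 -1.39] t 10.55
```

step_arm([
  {"xyz": [-3,-1,-1],"yaw": 0},
  {"xyz": [-8,-2,-2],"yaw": 0},
  {"xyz": [-14,-3,-3],"yaw": 0},
  {"xyz": [-20,-3,-3],"yaw": 0},
  {"xyz": [-26,-3,-3],"yaw": 0},
  {"xyz": [-31,-3,-3],"yaw": 0},
  {"xyz": [-35,-3,-3],"yaw": 0},
  {"xyz": [-36,-3,-3],"yaw": 0},
])

```text
t: 11.22
eef_pos: [0.4585, 0.2662, 0.3021]
orientation: [3.142, 0.0, -2.885]
force: [0.3, -0.3, -1.3]
finger_gap: 0.0123
finger_force: 87.7
```

step_arm([
  {"xyz": [-4,0,0],"yaw": 0},
  {"xyz": [-9,0,0],"yaw": 0},
  {"xyz": [-14,0,0],"yaw": 0},
  {"xyz": [-19,0,0],"yaw": 0},
  {"xyz": [-24,0,0],"yaw": 0},
  {"xyz": [-29,0,0],"yaw": 0},
  {"xyz": [-33,0,0],"yaw": 0},
  {"xyz": [-36,0,0],"yaw": 0},
])

```text
t: 11.88
eef_pos: [0.4929, 0.2754, 0.302]
orientation: [3.141, -0.001, -2.884]
force: [-3.6, -0.4, -0.7]
finger_gap: 0.0125
finger_force: 87.7
```

step_arm([
  {"xyz": [0,0,0],"yaw": 0},
  {"xyz": [0,0,0],"yaw": 0},
  {"xyz": [0,0,0],"yaw": 0},
  {"xyz": [0,0,0],"yaw": 0},
  {"xyz": [0,0,0],"yaw": 0},
  {"xyz": [0,0,0],"yaw": 0},
  {"xyz": [0,0,0],"yaw": 0},
  {"xyz": [0,0,0],"yaw": 0},
])

```text
t: 12.55
eef_pos: [0.4924, 0.2752, 0.302]
orientation: [3.142, -0.001, -2.884]
force: [-3.4, -0.8, -3.3]
finger_gap: 0.0126
finger_force: 88.7
```

```bash
python3 - <<'E'
from h import *
s=manip.state();print(s["eef_pos"],s["force"],s["t"])
f=manip.grab_frame("scene"); g=manip.grab_frame("top")
cv2.imwrite("pics/press.png",np.hstack([cv2.resize(f[125:242,200:347],None,fx=3,fy=3),cv2.resize(g[120:237,250:350],None,fx=3,fy=3)]))
E
```

```text
[0.492417   0.27519176 0.30197488] [-3.41704357 -0.81028953 -3.29667543] 12.55
```

View pics/press.png

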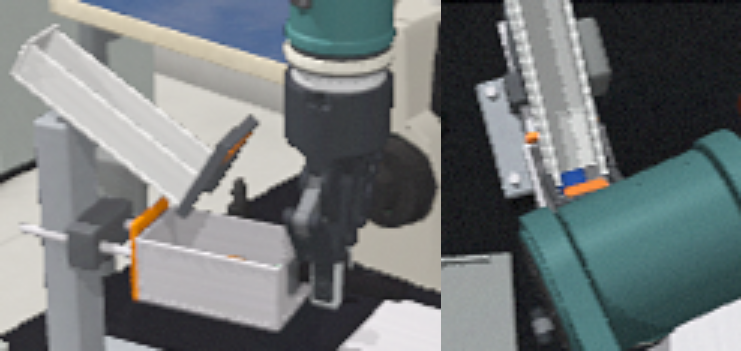

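The plate is pressed in, amber is seen in the pan, and blue is still at the gate opening. That was my 11th picture, one past the limit of 10, so I'll view no more and check with colour masks from here.

step_arm([
  {"xyz": [0,0,0],"yaw": 0},
  {"xyz": [0,0,0],"yaw": 0},
  {"xyz": [0,0,0],"yaw": 0},
  {"xyz": [0,0,0],"yaw": 0},
  {"xyz": [0,0,0],"yaw": 0},
  {"xyz": [0,0,0],"yaw": 0},
  {"xyz": [0,0,0],"yaw": 0},
  {"xyz": [0,0,0],"yaw": 0},
])

```text
t: 13.32
eef_pos: [0.4926, 0.2753, 0.3023]
orientation: [3.142, 0.0, -2.884]
force: [-3.0, -0.8, -3.5]
finger_gap: 0.0124
finger_force: 88.7
```

```bash
cat > col.py <<'E'
from h import *
s=manip.state();print(s["eef_pos"],s["orientation"],s["force"],s["torque"],s["t"])
for n,(a,b,c,d) in dict(scene=(150,290,200,345),top=(90,300,240,400)).items():
    h=cv2.cvtColor(manip.grab_frame(n),cv2.COLOR_BGR2HSV)[a:b,c:d]
    for k,lo,hi in(("orange",3,18),("green",50,80),("blue",100,125)):
        m=cv2.inRange(h,(lo,120,60),(hi,255,255)); N,l,st,ce=cv2.connectedComponentsWithStats(m)
        print(n,k,[(int(st[i][4]),(ce[i]+[c,a]).round(0).tolist()) for i in range(1,N) if st[i][4]>4])
E
python3 col.py
```

```text
[0.49257861 0.27527576 0.30226862] [ 3.14155907e+00  1.30161181e-04 -2.88439530e+00] [-2.95936046 -0.83324781 -3.49182115] [-0.19594515  0.83532698 -0.02715856] 13.3167
scene orange [(17, [279.0, 174.0]), (105, [247.0, 204.0])]
scene green []
scene blue []
top orange [(81, [355.0, 151.0]), (11, [280.0, 165.0]), (46, [298.0, 182.0])]
top green []
top blue [(38, [293.0, 179.0]), (14, [363.0, 275.0]), (14, [364.0, 282.0])]
```

```bash
python3 - <<'E'
from h import *
t=manip.get_calibration("top"); psi=.2577; x=np.array([np.cos(psi),np.sin(psi)]); y=np.array([-x[1],x[0]]); lip=np.array([.5067,.2823])+.0935*x-.0015*y
f=manip.grab_frame("top"); h=cv2.cvtColor(f,cv2.COLOR_BGR2HSV)
m=cv2.inRange(h,(100,120,60),(125,255,255)); m[:,:270]=0; m[:,320:]=0; m[:160]=0;m[200:]=0
v,u=np.nonzero(m); print(u.min(),u.max(),v.min(),v.max())
for z in(.131,.2,.21,.22):
    for p in((u.mean(),v.min()-.5),(u.mean(),v.max()+.5),(u.min()-.5,v.mean()),(u.max()+.5,v.mean())):
        d=plane(t,*p,z)[:2]-lip; print(z,"along",round(d@x,4),"lat",round(d@y,4))
print("median hsv",np.median(h[m>0],0))
pt=lambda a,b,z: proj(t,[*(lip+a*x+b*y),z])[0].round(1)
print("lip",pt(0,0,.19),"inset spot was",pt(.003,0,.2135))
for r in range(172,188): print(r,[tuple(f[r,c]) for c in range(288,304,3)])
E
```

```text
289 297 176 182
0.131 along 0.0147 lat -0.0036
0.131 along -0.0017 lat 0.0009
0.131 along 0.01 lat 0.0097
0.131 along 0.0044 lat -0.0109
0.2 along -0.0006 lat 0.0029
0.2 along -0.0157 lat 0.0071
0.2 along -0.0049 lat 0.0152
0.2 along -0.0101 lat -0.0038
0.21 along -0.0028 lat 0.0039
0.21 along -0.0177 lat 0.008
0.21 along -0.0071 lat 0.016
0.21 along -0.0122 lat -0.0028
0.22 along -0.005 lat 0.0048
0.22 along -0.0198 lat 0.0089
0.22 along -0.0092 lat 0.0168
0.22 along -0.0143 lat -0.0018
median hsv [110. 195. 161.]
lip [294.4 176. ] inset spot was [294.4 172.1]
172 [(np.uint8(151), np.uint8(151), np.uint8(149)), (np.uint8(140), np.uint8(142), np.uint8(142)), (np.uint8(179), np.uint8(180), np.uint8(177)), (np.uint8(211), np.uint8(213), np.uint8(213)), (np.uint8(204), np.uint8(203), np.uint8(201)), (np.uint8(244), np.uint8(244), np.uint8(242))]
173 [(np.uint8(189), np.uint8(190), np.uint8(188)), (np.uint8(143), np.uint8(144), np.uint8(142)), (np.uint8(177), np.uint8(181), np.uint8(175)), (np.uint8(212), np.uint8(214), np.uint8(213)), (np.uint8(190), np.uint8(192), np.uint8(191)), (np.u
[... 3272 characters left out ...]
8(104)), (np.uint8(100), np.uint8(96), np.uint8(69)), (np.uint8(114), np.uint8(113), np.uint8(70)), (np.uint8(123), np.uint8(119), np.uint8(75))]
186 [(np.uint8(93), np.uint8(88), np.uint8(86)), (np.uint8(106), np.uint8(99), np.uint8(93)), (np.uint8(100), np.uint8(93), np.uint8(83)), (np.uint8(115), np.uint8(113), np.uint8(69)), (np.uint8(118), np.uint8(118), np.uint8(75)), (np.uint8(127), np.uint8(123), np.uint8(78))]
187 [(np.uint8(102), np.uint8(97), np.uint8(96)), (np.uint8(71), np.uint8(66), np.uint8(68)), (np.uint8(115), np.uint8(114), np.uint8(69)), (np.uint8(117), np.uint8(117), np.uint8(75)), (np.uint8(124), np.uint8(121), np.uint8(79)), (np.uint8(125), np.uint8(122), np.uint8(77))]
```

Blue begins right at the lip line in the top view, so it lies below the lip. I'll lower the pan a little while still under the lip, so a leaning block would drop in, and check again.

step_arm([
  {"xyz": [0,0,2],"yaw": 0},
  {"xyz": [0,0,5],"yaw": 0},
  {"xyz": [0,0,8],"yaw": 0},
  {"xyz": [0,0,11],"yaw": 0},
  {"xyz": [0,0,14],"yaw": 0},
  {"xyz": [0,0,15],"yaw": 0},
  {"xyz": [0,0,15],"yaw": 0},
  {"xyz": [0,0,15],"yaw": 0},
])

```text
t: 14.13
eef_pos: [0.4925, 0.2752, 0.287]
orientation: [-3.142, -0.0, -2.884]
force: [-3.2, -0.1, -1.3]
finger_gap: 0.0123
finger_force: 89.2
```

```bash
python3 col.py
```

```text
[0.4925438  0.27524623 0.28703255] [-3.14152654e+00 -2.68581748e-04 -2.88442503e+00] [-3.15241512 -0.1161231  -1.26101209] [-0.12820967  0.48212176 -0.07065623] 14.1333
scene orange [(17, [279.0, 174.0]), (127, [247.0, 203.0]), (30, [280.0, 201.0])]
scene green []
scene blue []
top orange [(85, [354.0, 151.0]), (16, [280.0, 166.0]), (47, [298.0, 182.0])]
top green []
top blue [(36, [293.0, 179.0]), (14, [363.0, 275.0]), (14, [364.0, 282.0])]
```

step_arm([
  {"xyz": [2,0,0],"yaw": 0},
  {"xyz": [4,0,0],"yaw": 0},
  {"xyz": [7,0,0],"yaw": 0},
  {"xyz": [10,0,0],"yaw": 0},
  {"xyz": [13,0,0],"yaw": 0},
  {"xyz": [15,0,0],"yaw": 0},
  {"xyz": [15,0,0],"yaw": 0},
  {"xyz": [15,0,0],"yaw": 0},
])

```text
t: 14.9
eef_pos: [0.4779, 0.2714, 0.2873]
orientation: [3.142, 0.0, -2.884]
force: [-1.4, -0.6, -2.1]
finger_gap: 0.0123
finger_force: 89.1
```

```bash
python3 col.py; python3 - <<'E'
from h import *
f=manip.grab_frame("top"); h=cv2.cvtColor(f,cv2.COLOR_BGR2HSV)
for r in range(164,192):
    print(r,"".join("B" if 95<a<130 and b>100 else "G" if 45<a<90 and b>100 else "o" if 3<a<20 and b>170 and c>180 else "a" if 3<a<20 and b>120 else "#" if c<60 else "-" if c<130 else "." for a,b,c in h[r,276:312]))
E
```

```text
[0.47794655 0.27140116 0.287301  ] [ 3.14156191e+00  3.18700109e-04 -2.88436583e+00] [-1.41044158 -0.64826657 -2.05855617] [-0.10568309  0.4113808  -0.09769927] 14.9
scene orange [(27, [276.0, 177.0]), (104, [252.0, 207.0]), (32, [280.0, 201.0])]
scene green []
scene blue []
top orange [(107, [356.0, 152.0]), (14, [281.0, 172.0]), (78, [297.0, 181.0]), (8, [297.0, 197.0])]
top green []
top blue [(7, [293.0, 178.0]), (14, [363.0, 275.0]), (14, [364.0, 282.0])]
164 ..-........................-########
165 ...........................--#######
166 ...........-............-...-#######
167 ............................-##B####
168 .............................#######
169 ............................--######
170 ......a.....-...............--######
171 ....oooa.....................-######
172 ....aoaa.....................#-#####
173 ....aaaa.....................#######
174 ....aaa#.....................--#B###
175 .............-.........---...---####
176 ......---..........------.....---###
177 ......---.....---------.-.....----##
178 ......-----...--BBBBB.aooooa-#----##
179 ......-----...BBB..aoooooooa.-#----#
180 ......------..-aoooooooooooooa------
181 .......-----..aoooooooooooooooa-----
182 .......------B.ooooooooooooa--------
183 ...--..------.-aoooooooaa-----------
184 -----...-------aoooaa---------------
185 ###B#-..--------a-------------------
186 ###G#-..---------------------------#
187 #####-...----------------------.-..#
188 ######...------------------.....-..#
189 ######-..--------------.........-..-
190 ######-..--------B---.-........---.-
191 ######-...-------..----.....--.---..
```

Blue moved with the pan, so it lies inside it. I'll back off fully.

step_arm([
  {"xyz": [4,0,0],"yaw": 0},
  {"xyz": [10,0,0],"yaw": 0},
  {"xyz": [18,0,0],"yaw": 0},
  {"xyz": [27,0,0],"yaw": 0},
  {"xyz": [37,0,0],"yaw": 0},
  {"xyz": [46,0,0],"yaw": 0},
  {"xyz": [53,0,0],"yaw": 0},
  {"xyz": [56,0,0],"yaw": 0},
])

```text
t: 15.72
eef_pos: [0.4227, 0.2569, 0.2873]
orientation: [3.142, 0.0, -2.884]
force: [0.4, -0.2, -2.3]
finger_gap: 0.0121
finger_force: 88.9
```

```bash
python3 col.py; python3 - <<'E'
from h import *
f=manip.grab_frame("top"); h=cv2.cvtColor(f,cv2.COLOR_BGR2HSV)
for r in range(164,240,2):
    print(r,"".join("B" if 95<a<130 and b>100 else "G" if 45<a<90 and b>100 else "o" if 3<a<20 and b>170 and c>180 else "a" if 3<a<20 and b>120 else "#" if c<60 else "-" if c<130 else "." for a,b,c in h[r,276:330]))
E
python3 go.py 0.374 0.173 0.302 0.149
```

```text
[0.42266253 0.25693511 0.28733403] [ 3.14150792e+00  1.46891157e-04 -2.88398838e+00] [ 0.42577732 -0.20875596 -2.26530195] [-0.01420947  0.11776407  0.00959404] 15.7167
scene orange [(33, [273.0, 182.0]), (236, [261.0, 211.0]), (153, [277.0, 206.0])]
scene green []
scene blue []
top orange [(116, [356.0, 152.0]), (118, [297.0, 180.0]), (22, [283.0, 181.0]), (72, [305.0, 223.0])]
top green [(28, [306.0, 232.0])]
top blue [(114, [300.0, 207.0]), (14, [363.0, 275.0]), (14, [364.0, 282.0])]
164 ..-.........................##########################
166 ...........-................-#########################
168 .............................#########################
170 ..............................########################
172 .............................#########################
174 .............................--#######################
176 ...................-aoooooa...---#####################
178 ......oa---...aaooooooooooooa#----####################
180 ......aa----..aoooooooaooaoooa#-----##################
182 ......aaa----aoaoooooooooooa---------#################
184 ----#-aaaa----
[... 1020 characters left out ...]
..-..-..---..#B####-...
220 ##############-...--.-.-.aoaaaaaa....-..--...-........
222 ###############-.......-aaaaaaaaaa........-..-........
224 ################........aaaaaaaaaa........-.........--
226 ################-..-.....aaaaa----.........-..--------
228 #################........---..............-----------.
230 #################-..........---GGGG--.-----------.-...
232 #####B###########-...-.....GGGGGGGG----------.-.......
234 ##################-........GGGG-------..--............
236 ###################-..-....--------.-.................
238 ################--------------.--..-..................
xyz [ 69.5 -68.7 -14.6] tool yaw 0.108 q [ 0.43  0.02  1.68 -0.    1.44 -1.4 ] t 15.87
```

All three blocks are in the pan: blue (300,207), amber (305,223), green (306,232). The gate is closed. Back to the balance.

step_arm([
  {"xyz": [3,-3,0],"yaw": 0.01},
  {"xyz": [11,-11,0],"yaw": 0.02},
  {"xyz": [23,-23,0],"yaw": 0.04},
  {"xyz": [36,-36,0],"yaw": 0.055},
  {"xyz": [49,-49,0],"yaw": 0.075},
  {"xyz": [60,-60,0],"yaw": 0.09},
  {"xyz": [67,-67,0],"yaw": 0.1},
  {"xyz": [70,-69,0],"yaw": 0.108},
])

```text
t: 16.53
eef_pos: [0.3731, 0.1713, 0.2871]
orientation: [-3.141, -0.0, -2.995]
force: [0.8, -0.8, -2.2]
finger_gap: 0.0123
finger_force: 88.9
```

step_arm([
  {"xyz": [0,0,2],"yaw": 0},
  {"xyz": [0,0,6],"yaw": 0},
  {"xyz": [0,0,11],"yaw": 0},
  {"xyz": [0,0,17],"yaw": 0},
  {"xyz": [0,0,23],"yaw": 0},
  {"xyz": [0,0,28],"yaw": 0},
  {"xyz": [0,0,32],"yaw": 0},
  {"xyz": [0,0,34],"yaw": 0},
])

```text
t: 17.2
eef_pos: [0.3736, 0.1727, 0.2521]
orientation: [-3.141, -0.002, -2.992]
force: [0.4, -0.2, -1.5]
finger_gap: 0.0122
finger_force: 89.0
```

```bash
python3 go.py 0.374 0.173 0.2465 0.149;python3 -c "
from workcell import manip; s=manip.state(); print(s['eef_pos'],s['orientation'],s['force'],s['torque'])"
```

```text
xyz [-0.5  0.2  5.6] tool yaw 0.0 q [ 0.3  -0.14  1.9   0.    1.38 -1.43] t 17.2
[0.37355961 0.17273269 0.25210408] [-3.14142595e+00 -1.75891565e-03 -2.99211880e+00] [ 0.36011692 -0.18736753 -1.48196512] [-0.06919857  0.12187227 -0.00910912]
```

step_arm([
  {"xyz": [0,0,0],"yaw": 0},
  {"xyz": [0,0,1],"yaw": 0},
  {"xyz": [0,0,2],"yaw": 0},
  {"xyz": [0,0,3],"yaw": 0},
  {"xyz": [0,0,4],"yaw": 0},
  {"xyz": [0,0,5],"yaw": 0},
  {"xyz": [0,0,5],"yaw": 0},
  {"xyz": [0,0,5],"yaw": 0},
])

```text
t: 17.87
eef_pos: [0.3738, 0.1726, 0.2482]
orientation: [3.141, 0.0, -2.992]
force: [0.3, -0.4, -2.9]
finger_gap: 0.0122
finger_force: 89.0
```

step_arm([
  {"xyz": [0,0,0.5],"yaw": 0},
  {"xyz": [0,0,1],"yaw": 0},
  {"xyz": [0,0,1.5],"yaw": 0},
  {"xyz": [0,0,2],"yaw": 0},
  {"xyz": [0,0,2],"yaw": 0},
  {"xyz": [0,0,2],"yaw": 0},
  {"xyz": [0,0,2],"yaw": 0},
  {"xyz": [0,0,2],"yaw": 0},
])

```text
t: 18.53
eef_pos: [0.3738, 0.1727, 0.2467]
orientation: [3.141, 0.0, -2.992]
force: [-2.4, -0.6, 3.6]
finger_gap: 0.0125
finger_force: 89.6
```

step_arm([
  {"xyz": [0,0,0],"yaw": 0},
  {"xyz": [0,0,0],"yaw": 0},
  {"xyz": [0,0,0],"yaw": 0},
  {"xyz": [0,0,0],"yaw": 0},
  {"xyz": [0,0,0],"yaw": 0},
  {"xyz": [0,0,0],"yaw": 0},
  {"xyz": [0,0,0],"yaw": 0},
  {"xyz": [0,0,0],"yaw": 0},
], claw=60)

```text
t: 19.2
eef_pos: [0.3738, 0.1727, 0.2462]
orientation: [3.142, 0.0, -2.992]
force: [-0.6, -0.4, 0.8]
finger_gap: 0.06
finger_force: 0.0
```

step_arm([
  {"xyz": [0,0,-5],"yaw": 0},
  {"xyz": [0,0,-20],"yaw": 0},
  {"xyz": [0,0,-40],"yaw": 0},
  {"xyz": [0,0,-65],"yaw": 0},
  {"xyz": [0,0,-85],"yaw": 0},
  {"xyz": [0,0,-97],"yaw": 0},
  {"xyz": [0,0,-100],"yaw": 0},
  {"xyz": [0,0,-100],"yaw": 0},
])

```text
t: 19.87
eef_pos: [0.374, 0.1727, 0.3475]
orientation: [3.141, 0.003, -2.992]
force: [0.4, -0.1, -0.2]
finger_gap: 0.06
finger_force: 0.0
```

```bash
python3 - <<'E'
from h import *
c=manip.get_calibration("wrist"); f=manip.grab_frame("wrist"); h=cv2.cvtColor(f,cv2.COLOR_BGR2HSV)
x=np.array([np.cos(.149),np.sin(.149)]); y=np.array([-x[1],x[0]]); ctr=np.array([.460,.186])
for k,lo,hi in(("amber",3,18),("green",50,80),("blue",100,125)):
    m=cv2.inRange(h,(lo,120,50),(hi,255,255)); N,l,st,ce=cv2.connectedComponentsWithStats(m)
    for i in range(1,N):
        if st[i][4]>60: d=plane(c,*ce[i],.072)[:2]-ctr; print(k,st[i].tolist(),"pan xy",(d@x).round(3),(d@y).round(3))
m=(h[200:300,:,2]<60).astype(np.uint8)
print("handle cols",[ (r,np.nonzero(h[r,240:310,2]<60)[0][[0,-1]]+240) for r in (160,180,220)], "end row",np.nonzero(h[100:300,274,2]<70)[0][[0,-1]]+100)
s=manip.state(); print(s["eef_pos"],s["force"],s["finger_force"],s["t"])
E
python3 col.py
```

```text
amber [263, 281, 30, 36, 788] pan xy -0.004 -0.001
green [262, 264, 31, 16, 467] pan xy -0.031 -0.001
blue [215, 157, 14, 14, 143] pan xy -0.116 -0.04
blue [217, 179, 13, 14, 133] pan xy -0.1 -0.04
blue [264, 320, 28, 38, 1042] pan xy 0.032 -0.0
handle cols [(160, array([246, 284])), (180, array([247, 284])), (220, array([267, 284]))] end row [100 248]
[0.37369048 0.17264175 0.34620278] [1.43716387 0.60051269 0.38441292] 0.0 19.9167
[0.37369048 0.17264175 0.34620278] [ 3.14147153e+00  3.73507130e-04 -2.99236703e+00] [1.43716387 0.60051269 0.38441292] [0.03566181 0.03430406 0.02035789] 19.9167
scene orange [(33, [273.0, 182.0]), (236, [261.0, 211.0]), (233, [278.0, 210.0])]
scene green []
scene blue []
top orange [(120, [356.0, 152.0]), (118, [297.0, 180.0]), (21, [283.0, 181.0]), (67, [342.0, 244.0])]
top green [(113, [344.0, 257.0])]
top blue [(106, [338.0, 227.0])]
```

```bash
python3 -c "
from workcell import manip; print(manip.job_done())"
```

```text
the job is handed in; nothing more can be done
None
```

The job is handed in with no verdict shown: the last colour check put all three blocks in the pan, let go mid-plate with the push plate back out, but I viewed 11 pictures against the limit of 10.

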